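# Swing out the folding hook and hang up the tamper

## Task

On the low wooden tool board, swing the folded steel hook gently outward until it is fully against its stop. Then take the small steel tamper with the wooden grip and hang it on the hook by its socket: lower it over the hook's upright pin, feeling for it without forcing, until it is fully down on the arm, and let go with the hook still fully out. Never press with more than about 30 N on the hook or board, and leave the other things where they stand.

Things in the scene. Friction and masses are not known exactly. Their poses are not given: they have to be found in the camera images.
- board: Upright wooden tool board, 300 mm wide, 136 mm high, 18 mm thick, fixed to the bench. Origin: centre of its underside. Its -x face looks roughly to the robot and carries the folding hook; y runs along its width, z up. Its top edge is 4 mm below the top of the hook's arm, so fingers can pass over the board behind the folded hook's pin.
- hook (a joint): Angle of the hook's arm about its upright hinge: 0 = folded along the board, pointing to the board's +y; it grows as the arm swings out, counterclockwise from above; 1.571 = against its rigid stop, pointing to the board's -x. Starts at 0 to 0.25. Stiff hinge: about 0.22 N m of friction (2 to 3 N at the pin); the arm stays where it is left.
- hinge (a point): Fixed point on the hook's hinge axis at the height of the arm's top face, 140 mm above the bench; in the board's frame at x -24, y -55. The arm is a steel bar 16 mm wide and 6 mm thick that ends 113 mm from this axis, with a 5 mm thick web beneath, down to 30 mm below its top, out to 66 mm.
- slot_mid (a point): Middle of the slot in the arm's top face, 90 mm from the hinge axis; moves with the hook; y points outward along the arm, z up. An upright round steel pin, 10 mm in diameter, 28 mm tall above the arm's top, top edge chamfered 1 mm, is clamped in the slot up to 9 mm nearer to or farther from the hinge than this point (varies, not measured).
- tamper: Hand tamper, about 0.3 kg, standing on its round foot. Origin: centre of the foot's underside, z up the rod. Foot 44 mm across, 16 mm high; rod 12 mm; on top a wooden grip 30 mm along x by 26 mm along y, 122 to 164 mm above the underside. A tubular socket stands 44 mm off the rod to the tamper's -y, on a lug 8 mm thick, 89 to 107 mm above the underside.
- socket (a point): Centre of the lower mouth of the tamper's socket, 85 mm above the foot's underside and 44 mm from the rod's axis. The socket is an upright tube, open at both ends, 21 mm outside, 13 mm bore, 24 mm long. Axes as the tamper's.
- bottle: Bystander: brown bottle with a black cap, 56 mm in diameter, 130 mm tall. Origin under its centre.
- jar: Bystander: clear jar with a black lid, 60 mm in diameter, 85 mm tall. Origin under its centre.
- collar_a: Bystander: black plastic neck ring, 44 mm in diameter, 22 mm high. Origin under its centre.
- collar_b: Bystander: a second neck ring like collar_a.
- cup: Bystander: steel cup, 76 mm in diameter, 80 mm tall. Origin under its centre.
- block: Bystander: wooden block 70 x 40 x 30 mm. Origin under its centre.
Things that resemble listed ones, but are neither listed nor needed, are in the scene too. What is shaped like the tamper but blue, purple or red is not meant.

How it is judged:
On the way, in this order (a step that is already met when the one before it is completed fails the run):
1. the hook is swung fully out, against its stop (within 0.04 rad) (value of joint hook above 1.53 rad), for 0.2 s.
2. the tamper's socket is fully down over the pin, the hook still out (value of joint hook above 1.53 rad and z of socket in the frame of slot_mid between -0.003 and 0.004 m and horizontal distance between socket and slot_mid below 0.015 m and angle between tamper's own z axis and vertical below 0.2 rad), for 0.2 s.
At the end, for the whole second after the job is handed in: The hook is within 0.04 rad of its stop; the tamper hangs on it, upright within 0.2 rad, with the socket over the pin: its lower mouth within 4 mm of the arm's top face and within 15 mm sideways of the slot's middle; the tamper is at rest, carried by the hook (all of step 2 and linear speed of tamper below 0.02 m/s and contact force between tamper and board above 0.5 N); the robot touches nothing.
It fails at once if the robot presses on the hook or board with more than 30 N (contact force between any of the fingers, the arm and board above 30 N).
It fails at once if the tamper is pressed or dropped on the hook or board with more than 30 N (contact force between tamper and board above 30 N).
It fails at once if another thing is moved by more than 30 mm (distance of any of bottle, jar, collar_a, collar_b, cup, block from where it was at the start of the episode above 0.03 m).
It also fails if it takes over 67 s, if anything falls off the work surface, if the arm or the gripper's body presses on something with over 40 N, if the wrist force passes 120 N, or if a joint passes its speed limit or range.

## Robot

A 7-joint arm with a two-finger parallel gripper is mounted at the origin on the work surface. World frame = base frame: x ahead of the robot, y to its left, z up, the work surface at z = 0. Lengths are in m, angles in rad, forces in N, time in s.
With the tool pointing down it reaches from about 0.35 to 0.9 m from the base axis. Payload 8.1 kg.
Tool frame: the origin (TCP) lies on the mounting face of the last link; the fingertips stand 178 mm ahead of it and the grasp point (between the pads) lies 159 mm ahead of it (bot.nose_length is the distance from the TCP to the fingertips, in m); z points along the fingers, y is the line along which they close (so a half turn about z gives the same grasp; the last joint's range is limited). The gripper opens to 92 mm and grips with 3 to 60 N. Pads are 19 mm wide; open, the fingers measure 130 mm over their backs; the gripper's body (75 mm by 190 mm) begins 47 mm behind the grasp point.
Start: joints at [1.161, 0.434, 0.025, 1.573, -0.012, 1.134, -0.075], TCP at [0.189, -0.596, 0.405] pointing down, gripper open.
Joint ranges: [-2.62, 2.62], [-0.44, 2.09], [-1.27, 1.32], [0.08, 2.57], [-1.32, 4.46], [0.12, 2], [-2.74, 2.74]. Speed limits (rad/s): [2.22, 2.22, 3.01, 3.01, 3.14, 3.14, 3.14].

## Interface

Orientations are given as a unit quaternion [w, x, y, z].
In Python, from cell import bot gives the robot as it stands. The module is installed in compiled form; this text tells all that it offers.
- The arm moves only by the tool carry_out, never from a script. Its arguments are lists of equal length, an entry for each row: "slide": the shift along the tool's x, y, z in cm, a list of three; "rot": the turn, a rotation vector about the tool's x, y, z in rad, a list of three; "jaw": the opening in per cent of the stroke, from 0 (shut) to 100 (fully open). In form: {"slide": [[tx, ty, tz], ...], "rot": [[rx, ry, rz], ...], "jaw": [jaw, ...]}. A call has 1 to 8 rows; each row shifts and turns the commanded pose from where the row before left it, along the tool's axes as they then stand; what a row does not reach is not made up. A row lasts 1/8 s, in which the tool goes at most 62.5 mm and 10.7 degrees, less where a joint would pass 70% of its speed; a pose out of reach is approached as far as the arm can. A call is refused whole if a number of a shift passes 6.25 or a number of a turn 0.188, either way. A call with a gripper value outside its range is refused whole. The fingers move at their own pace and stop on an object; the grip force is fixed at half the most. Time passes only in rows, so rows that do not move let the fingers close. It gives the time, the measured TCP pose, the force, the opening and the grip force at its end, in the units of the state.
- bot.sense(): the state, without advancing time (a new reading comes with each control period).
- bot.read_camera(name): name is "scene" or "top"; returns the picture (400x640x3 uint8, red, green, blue); there is no depth.
- bot.camera_params(name): a dict with "vertical_fov" (degrees; the focal length in pixels is half the picture's height over the tangent of half this angle, whatever the lens; pixels are square), "cx", "cy" (the principal point, pixels), "view" (4x4, takes a point from world to camera coordinates). Camera axes: x right, y up, looking along -z (the intrinsics and any distortion apply to the point x, -y, -z); pixel columns grow to the right and rows downward; lengths in m; the calibration is good to about 2 mm. A picture is of the moment at which its call begins. camera_params takes no time and is no camera call.
- bot.finish_job(): hands the job in; it is judged then, once.
The state is a dict: "t": time; "joints": joint angles; "qvel": joint speeds; "joint_torque": joint torques, N m; "eef_pos": TCP position; "tcp_rot": TCP orientation; "force": force on the tool from outside, world axes, zero at the start; "torque": the same for the moment, N m; "opening": finger opening in m; "grip_force": force on a finger pad.
Only numpy, scipy, OpenCV 4.12 (cv2) and the standard library are available. Lean on these libraries where they do the work, as an engineer would, in place of code of your own. Each camera call takes 0.05 s, during which the arm holds its last target. There are 200 camera calls.

## Working session

There is one attempt and no reset: what is moved stays moved. The work goes in short steps, Python scripts to look and compute and a tool call to move; the robot and the scene stay as the last step left them, time stands still between calls to the robot, and variables do not carry over. Pictures are saved under pics/ and viewed, at most 10 in all, crops included, and the job is handed in when it is done.

Besides the shell and the picture viewer there is one more tool, called as name(argument=value, ...), one argument or row to a line, values as JSON. carry_out: Moves the arm, as the interface text tells. Its arguments: {"type":"object","properties":{"slide":{"type":"array"},"rot":{"type":"array"},"jaw":{"type":"array"}},"required":["slide","rot","jaw"]}

```bash
mkdir -p pics
python3 - <<'E'
from cell import bot
import cv2,numpy as np
np.set_printoptions(precision=4,suppress=True)
for n in("scene","top"):
    im=bot.read_camera(n); cv2.imwrite(f"pics/{n}0.png",im[:,:,::-1]); p=bot.camera_params(n); print(n,p)
s=bot.sense(); print(s)
E
```

```text
scene {'vertical_fov': 53.83670101433209, 'cx': 320.4038272605091, 'cy': 200.32784175788203, 'view': array([[ 0.1493,  0.9886,  0.0182, -0.0926],
       [-0.5952,  0.0751,  0.8001,  0.2252],
       [ 0.7896, -0.1303,  0.5997, -1.4802],
       [ 0.    ,  0.    ,  0.    ,  1.    ]])}
top {'vertical_fov': 55.21074093437233, 'cx': 320.0524546650746, 'cy': 199.85603568066034, 'view': array([[-0.0108, -0.9998, -0.0182,  0.026 ],
       [ 0.9829, -0.0139,  0.1834, -0.5224],
       [-0.1836, -0.0159,  0.9829, -0.8824],
       [ 0.    ,  0.    ,  0.    ,  1.    ]])}
{'t': 0.1, 'joints': array([ 1.1614,  0.4352,  0.025 ,  1.574 , -0.0116,  1.134 , -0.0751]), 'qvel': array([ 0.0007, -0.002 , -0.0002, -0.0025, -0.0013,  0.0003,  0.0005]), 'joint_torque': array([  0.0035, -66.9128,   0.9885, -31.5146,  -0.0604,   0.0373,
         0.    ]), 'eef_pos': array([ 0.1887, -0.5956,  0.404 ]), 'tcp_rot': array([-0.0007,  0.9883,  0.1528, -0.0002]), 'force': array([ 0.1964, -0.6837, -0.5109]), 'torque': array([-0.0139,  0.0018, -0.0185]), 'grip_force': 0.0, 'opening': 0.09234011754657846}
```

View pics/scene0.png

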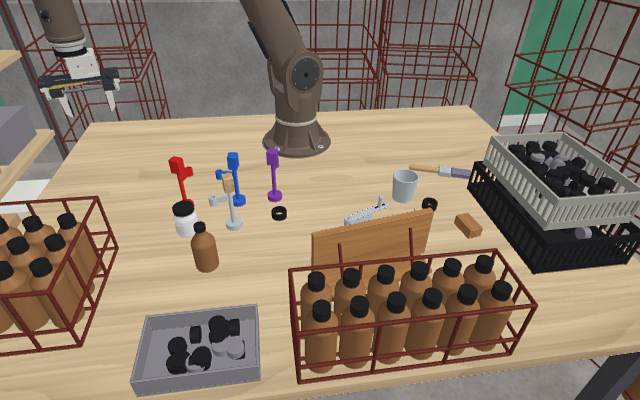

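View pics/top0.png

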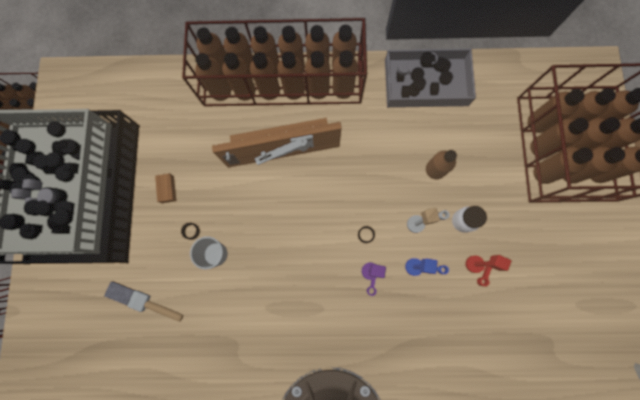

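The scene camera looks back at the robot. Things that could be taken for the tamper are red (scene 178,165 / top 488,266), blue (235,162 / 428,267), purple (273,160 / 374,270), and steel with a wooden grip (229,183 / 430,216). I choose the last one. The board is at top (215–342, 120–165), with the folded steel hook on its robot side. Next I'll check both in one close crop.

Run:
```python
import cv2,numpy as np
t=cv2.imread("pics/top0.png"); s=cv2.imread("pics/scene0.png")
def c(im,x,y,w,h,W,H): return cv2.resize(im[y:y+h,x:x+w],(W,H),interpolation=cv2.INTER_CUBIC)
a=c(t,208,110,140,70,480,240); b=c(t,400,195,80,60,320,240)
d=c(s,305,185,140,105,480,360); e=c(s,195,165,70,79,320,360)
cv2.imwrite("pics/crop1.png",np.vstack([np.hstack([a,b]),np.hstack([d,e])]))
```

```text
(no output)
```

View pics/crop1.png

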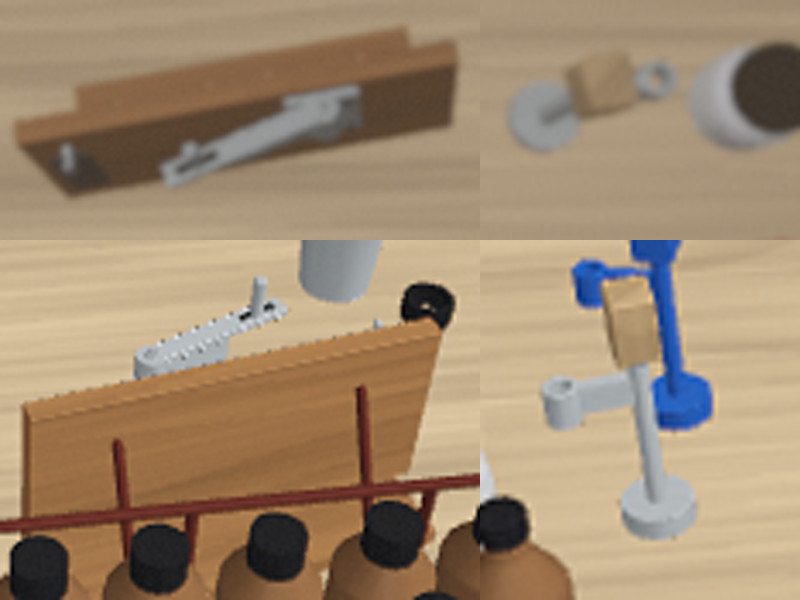

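The wooden-grip steel tamper stands upright, with its socket to world −y. The folded hook points to board +y at about 0.2 rad, with a pin near its tip. Next I'll triangulate the key points from both views.

```bash
cat > h.py <<'E'
from cell import bot
import numpy as np,cv2
from scipy.spatial.transform import Rotation as R
np.set_printoptions(precision=4,suppress=True)
def ray(n,u,v):
    p=bot.camera_params(n);f=200/np.tan(np.radians(p["vertical_fov"])/2);V=p["view"]
    d=V[:3,:3].T@np.array([(u-p["cx"])/f,-(v-p["cy"])/f,-1]);return -V[:3,:3].T@V[:3,3],d/np.linalg.norm(d)
def plane(n,uv,z):
    o,d=ray(n,*uv);return o+d*(z-o[2])/d[2]
def tri(s,t):
    A=np.zeros((3,3));b=np.zeros(3);P=[ray("scene",*s),ray("top",*t)]
    for o,d in P: M=np.eye(3)-np.outer(d,d);A+=M;b+=M@o
    x=np.linalg.solve(A,b);return x,1e3*max(np.linalg.norm(np.cross(x-o,d)) for o,d in P)
def proj(n,X):
    p=bot.camera_params(n);f=200/np.tan(np.radians(p["vertical_fov"])/2);c=p["view"][:3,:3]@X+p["view"][:3,3]
    return np.array([p["cx"]+f*c[0]/-c[2],p["cy"]-f*c[1]/-c[2]])
def rot(): q=bot.sense()["tcp_rot"];return R.from_quat([q[1],q[2],q[3],q[0]]).as_matrix()
def delta(target): # world target of TCP -> slide in cm in the tool axes
    return 100*rot().T@(np.array(target)-bot.sense()["eef_pos"])
E
python3 - <<'E'
from h import *
P={"hinge":((348.5,218),(305.7,143.5)),"pintop":((381.1,196.7),(263,152.5)),"armtip":((387,205),(258,162)),
"sockettop":((212.7,196.8),(444,214.75)),"foottop":((234.2,221),(415.8,224.2)),"griptop":((226.9,174.9),(432.5,213.5)),
"boardL":((312,236),(341,125)),"boardR":((431.5,210),(213,147))}
for k,(s,t) in P.items():
    x,e=tri(s,t);print(k,x,"res mm",round(e,1))
for n,uv in(("scene",(234.2,221)),("top",(415.8,224.2))): print("foot",plane(n,uv,.016))
print(rot())
E
```

```text
hinge [0.6375 0.0545 0.1367] res mm 5.4
pintop [0.6071 0.1413 0.1674] res mm 0.8
armtip [0.5967 0.1604 0.1328] res mm 3.1
sockettop [ 0.4738 -0.2593  0.1068] res mm 0.6
foottop [ 0.4643 -0.2162  0.0138] res mm 1.0
griptop [ 0.4682 -0.2168  0.1667] res mm 0.8
boardL [ 0.6815 -0.031   0.1312] res mm 0.8
boardR [0.6324 0.261  0.1356] res mm 0.9
foot [ 0.4673 -0.2149  0.016 ]
foot [ 0.464  -0.2168  0.016 ]
[[ 0.9533  0.3019 -0.0005]
 [ 0.3019 -0.9533  0.0014]
 [-0.0001 -0.0015 -1.    ]]
```

carry_out(
  slide=[
    [4.6, -4.1, 0],
    [4.6, -4.1, 0],
    [4.6, -4.1, 0],
    [4.6, -4.1, 0],
    [4.6, -4.1, 0],
    [4.6, -4.1, 0],
    [4.6, -4.1, 0],
    [4.6, -4.1, 0],
  ],
  rot=[
    [0, 0, 0],
    [0, 0, 0],
    [0, 0, 0],
    [0, 0, 0],
    [0, 0, 0],
    [0, 0, 0],
    [0, 0, 0],
    [0, 0, 0],
  ],
  jaw=[0, 0, 0, 0, 0, 0, 0, 0],
)

```text
t: 1.1
eef_pos: [0.4411, -0.1702, 0.4047]
tcp_rot: [0.0, 0.988, 0.153, 0.0]
force: [1.6, -0.7, -0.4]
opening: 0.0166
grip_force: 0.0
```

carry_out(
  slide=[
    [4.6, -4.1, 0],
    [4.6, -4.1, 0],
    [4.6, -4.1, 0],
    [4.6, -4.1, 0],
    [4.6, -4.1, 0],
    [4.6, -4.1, 0],
    [0, 0, 0],
    [0, 0, 0],
  ],
  rot=[
    [0, 0, 0],
    [0, 0, 0],
    [0, 0, 0],
    [0, 0, 0],
    [0, 0, 0],
    [0, 0, 0],
    [0, 0, 0],
    [0, 0, 0],
  ],
  jaw=[0, 0, 0, 0, 0, 0, 0, 0],
)

```text
t: 2.1
eef_pos: [0.6292, 0.1455, 0.4039]
tcp_rot: [0.0, 0.988, 0.153, -0.001]
force: [-0.5, -0.0, -0.1]
opening: 0.0006
grip_force: 0.0
```

Run:
```python
from h import *
s=bot.sense();print(s["t"],s["eef_pos"],s["force"],s["opening"]);print(rot())
print(delta((.6294,.1484,.400)))
c=[]
for n,b in(("scene",(300,90,140,140)),("top",(215,60,140,140))):
    im=bot.read_camera(n);cv2.imwrite(f"pics/{n}1.png",im[:,:,::-1]);x,y,w,h=b
    c.append(cv2.resize(im[y:y+h,x:x+w,::-1],(400,400),interpolation=cv2.INTER_CUBIC))
cv2.imwrite("pics/crop2.png",np.hstack(c))
```

```text
2.1 [0.6292 0.1455 0.4039] [-0.4517 -0.0389 -0.1193] 0.0006029564512511445
[[ 0.9533  0.3022 -0.0014]
 [ 0.3022 -0.9533 -0.001 ]
 [-0.0017  0.0006 -1.    ]]
[ 0.1027 -0.2681  0.3903]
```

View pics/crop2.png

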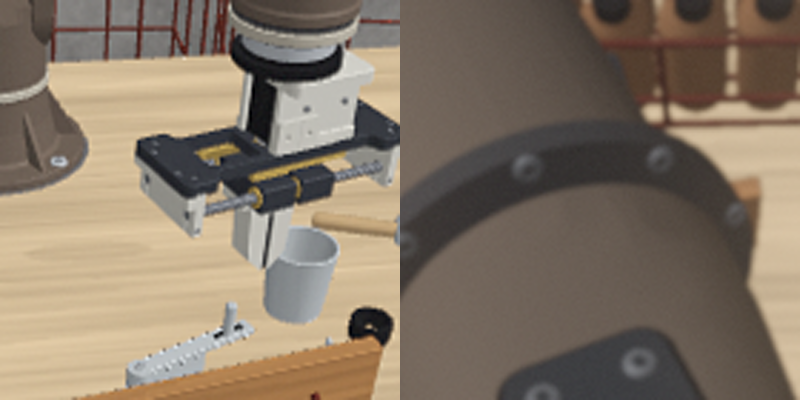

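The closed fingers hang above and behind the pin in the scene view, with tips at about (393,184). The pin top is at (381,197). The arm hides the top view here. Next I'll check the kinematics against the camera and then go down behind the pin.

Run:
```python
from h import *
s=bot.sense();p=s["eef_pos"]+rot()@[0,0,bot.nose_length];print(bot.nose_length,p)
for dx in(-.0095,.0095):
  for dy in(-.019,0,.019): print(dx,dy,proj("scene",p+rot()@[dx,dy,0]))
```

```text
0.178 [0.6291 0.144  0.2266]
-0.0095 -0.019 [392.3421 176.7342]
-0.0095 0 [385.2092 178.6868]
-0.0095 0.019 [377.9631 180.6702]
0.0095 -0.019 [397.2602 181.0801]
0.0095 0 [390.0541 183.0982]
0.0095 0.019 [382.7318 185.1488]
```

carry_out(
  slide=[
    [0.2, -0.2, 2.5],
    [0, 0, 2.5],
    [0, 0, 2.0],
    [0, 0, 0.4],
    [0, 0, 0],
  ],
  rot=[
    [0, 0, 0],
    [0, 0, 0],
    [0, 0, 0],
    [0, 0, 0],
    [0, 0, 0],
  ],
  jaw=[0, 0, 0, 0, 0],
)

```text
t: 2.82
eef_pos: [0.6308, 0.1475, 0.3313]
tcp_rot: [0.0, 0.988, 0.152, 0.0]
force: [0.1, 0.3, 0.7]
opening: 0.0
grip_force: 0.0
```

Run:
```python
from h import *
im=bot.read_camera("scene");cv2.imwrite("pics/scene2.png",im[:,:,::-1])
cv2.imwrite("pics/crop3.png",cv2.resize(im[150:225,335:435,::-1],(800,600),interpolation=cv2.INTER_CUBIC))
s=bot.sense();p=s["eef_pos"]+rot()@[0,0,.178];print(p,proj("scene",p+rot()@[.0095,0,0]),proj("scene",p+rot()@[.0095,.019,0]))
```

```text
[0.6312 0.1478 0.1538] [387.9845 209.73  ] [380.998  211.8975]
```

View pics/crop3.png

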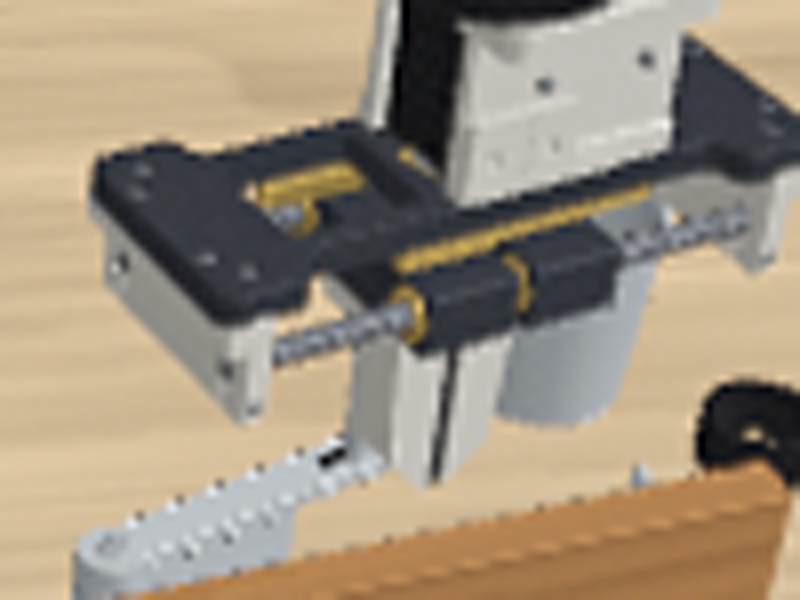

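The fingers stand behind the pin, which they hide, with the split bottom at about (390,210). That matches the kinematics to within 2 px. Next I'll close the gap and push along the arc about the hinge.

carry_out(
  slide=[
    [-0.5, 0, 0.1],
    [-0.5, 0, 0.1],
    [-0.93, -0.1, 0],
    [-0.93, -0.1, 0],
    [-0.93, -0.1, 0],
  ],
  rot=[
    [0, 0, 0],
    [0, 0, 0],
    [0, 0, -0.1],
    [0, 0, -0.1],
    [0, 0, -0.1],
  ],
  jaw=[0, 0, 0, 0, 0],
)

```text
t: 3.5
eef_pos: [0.5949, 0.1361, 0.3292]
tcp_rot: [0.001, 0.954, 0.3, 0.001]
force: [6.1, -3.0, -2.2]
opening: 0.0003
grip_force: 2.8
```

carry_out(
  slide=[
    [-0.93, -0.1, 0],
    [-0.93, -0.1, 0],
    [-0.93, -0.1, 0],
    [-0.93, -0.1, 0],
  ],
  rot=[
    [0, 0, -0.1],
    [0, 0, -0.1],
    [0, 0, -0.1],
    [0, 0, -0.1],
  ],
  jaw=[0, 0, 0, 0],
)

```text
t: 4.0
eef_pos: [0.565, 0.1147, 0.3295]
tcp_rot: [0.0, 0.875, 0.484, 0.001]
force: [2.3, 1.8, 0.6]
opening: 0.0004
grip_force: 1.4
```

Run:
```python
from h import *
im=bot.read_camera("scene");cv2.imwrite("pics/scene3.png",im[:,:,::-1])
cv2.imwrite("pics/crop4.png",cv2.resize(im[140:230,325:445,::-1],(800,600),interpolation=cv2.INTER_CUBIC))
s=bot.sense();print(s["t"],s["eef_pos"],s["force"],s["torque"],rot().T@s["force"])
```

```text
4.05 [0.5644 0.1137 0.3293] [0.9225 0.1773 0.5053] [ 0.2051 -0.3809 -0.0449] [ 0.6382  0.6905 -0.5038]
```

View pics/crop4.png

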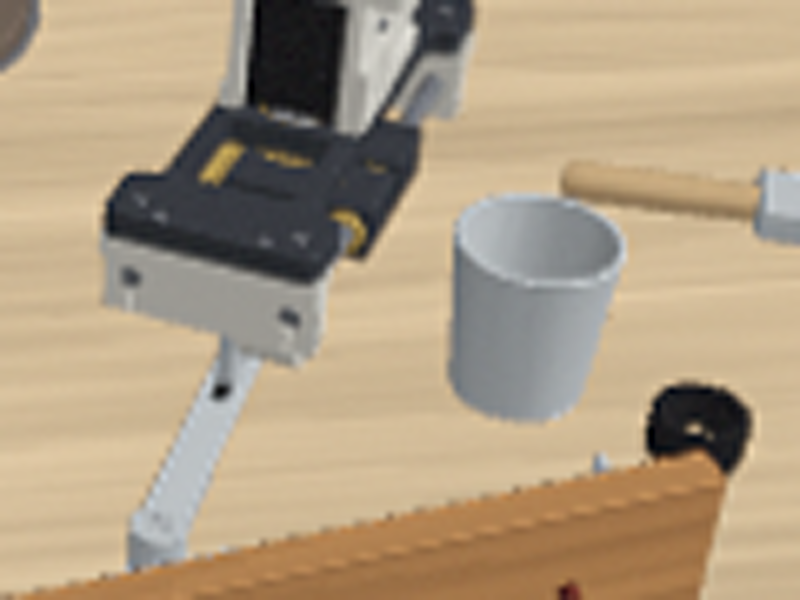

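The hook follows. The arm now points up and left in the crop, at roughly 1.0 rad world heading, and the fingers are on the pin. I'll continue.

carry_out(
  slide=[
    [-0.93, -0.1, 0],
    [-0.93, -0.1, 0],
    [-0.93, -0.1, 0],
    [-0.93, -0.1, 0],
    [-0.93, -0.1, 0],
    [-0.46, -0.05, 0],
  ],
  rot=[
    [0, 0, -0.1],
    [0, 0, -0.1],
    [0, 0, -0.1],
    [0, 0, -0.1],
    [0, 0, -0.1],
    [0, 0, -0.05],
  ],
  jaw=[0, 0, 0, 0, 0, 0],
)

```text
t: 4.8
eef_pos: [0.5431, 0.069, 0.3293]
tcp_rot: [0.0, 0.712, 0.702, 0.001]
force: [1.4, 2.0, 0.4]
opening: 0.0005
grip_force: 1.3
```

carry_out(
  slide=[
    [-0.28, -0.03, 0],
    [-0.28, -0.03, 0],
    [0, 0, 0],
  ],
  rot=[
    [0, 0, -0.03],
    [0, 0, -0.03],
    [0, 0, 0],
  ],
  jaw=[0, 0, 0],
)

```text
t: 5.18
eef_pos: [0.5423, 0.0632, 0.3287]
tcp_rot: [-0.0, 0.691, 0.723, -0.0]
force: [0.5, 1.2, 0.4]
opening: 0.0003
grip_force: 0.7
```

carry_out(
  slide=[
    [-0.19, -0.02, 0],
    [-0.19, -0.02, 0],
    [-0.19, -0.02, 0],
    [0, 0, 0],
  ],
  rot=[
    [0, 0, -0.02],
    [0, 0, -0.02],
    [0, 0, -0.02],
    [0, 0, 0],
  ],
  jaw=[0, 0, 0, 0],
)

```text
t: 5.68
eef_pos: [0.5422, 0.0571, 0.3286]
tcp_rot: [0.0, 0.669, 0.744, -0.0]
force: [-0.2, 1.6, 1.3]
opening: 0.0005
grip_force: 0.7
```

carry_out(
  slide=[
    [-0.15, 0, 0],
    [-0.15, 0, 0],
    [0, 0, 0],
  ],
  rot=[
    [0, 0, 0],
    [0, 0, 0],
    [0, 0, 0],
  ],
  jaw=[0, 0, 0],
)

```text
t: 6.05
eef_pos: [0.5423, 0.0554, 0.3287]
tcp_rot: [-0.001, 0.668, 0.744, 0.001]
force: [-0.6, 5.7, 0.4]
opening: 0.0007
grip_force: 3.1
```

carry_out(
  slide=[
    [-0.15, 0, 0],
    [0, 0, 0],
  ],
  rot=[
    [0, 0, 0],
    [0, 0, 0],
  ],
  jaw=[0, 0],
)

```text
t: 6.3
eef_pos: [0.5423, 0.0549, 0.3288]
tcp_rot: [-0.001, 0.668, 0.744, 0.001]
force: [-0.6, 9.6, 0.1]
opening: 0.0006
grip_force: 4.8
```

carry_out(
  slide=[
    [-0.15, 0, 0],
    [0, 0, 0],
    [0, 0, 0],
  ],
  rot=[
    [0, 0, 0],
    [0, 0, 0],
    [0, 0, 0],
  ],
  jaw=[0, 0, 0],
)

```text
t: 6.68
eef_pos: [0.5423, 0.0545, 0.3288]
tcp_rot: [-0.002, 0.668, 0.745, 0.002]
force: [-2.0, 12.7, -1.1]
opening: 0.0008
grip_force: 6.5
```

The hook is at its stop: 12.7 N and no further travel. Now I'll back away, go up and look at the whole scene.

carry_out(
  slide=[
    [0.6, 0, 0],
    [1.2, 0, 0],
    [0.5, 0, -5],
    [0, 0, -6],
    [1, -6, 0],
    [1, -6, 0],
    [0, -6, 0],
    [0, 0, 0],
  ],
  rot=[
    [0, 0, 0],
    [0, 0, 0],
    [0, 0, 0],
    [0, 0, 0],
    [0, 0, 0],
    [0, 0, 0],
    [0, 0, -0.03],
    [0, 0, 0],
  ],
  jaw=[0, 0, 0, 0, 30, 60, 100, 100],
)

```text
t: 7.68
eef_pos: [0.3554, 0.0752, 0.4385]
tcp_rot: [0.002, 0.657, 0.754, -0.002]
force: [1.3, -0.4, 0.4]
opening: 0.0358
grip_force: 0.0
```

Run:
```python
from h import *
s=bot.sense();print(s["t"],s["eef_pos"],s["force"],rot()[:2,0])
c=[]
for n,b in(("scene",(310,170,110,82)),("top",(230,110,110,82))):
    im=bot.read_camera(n);cv2.imwrite(f"pics/{n}4.png",im[:,:,::-1]);x,y,w,h=b
    c.append(cv2.resize(im[y:y+h,x:x+w,::-1],(400,298),interpolation=cv2.INTER_CUBIC))
cv2.imwrite("pics/crop5.png",np.hstack(c))
```

```text
7.675 [0.3554 0.0752 0.4385] [ 1.2693 -0.4195  0.362 ] [-0.1357  0.9907]
```

View pics/crop5.png

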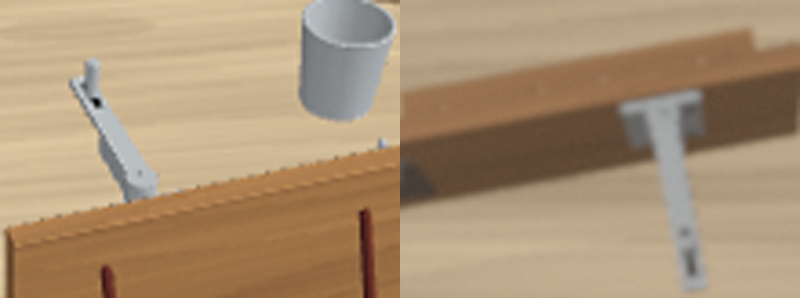

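The hook is out and points at the robot. The pin top is at scene ≈(335,188) and top ≈(308,174). The numbers now come from saturation masks, since steel is grey and wood is coloured.

Run:
```python
from h import *
for n in("scene","top"): print(n,ray(n,320,200)[0])
s=cv2.imread("pics/scene4.png");t=cv2.imread("pics/top4.png")
S=lambda i:cv2.cvtColor(i,cv2.COLOR_BGR2HSV)[:,:,1]
print("scene sat rows184-200 cols328-345\n",S(s)[184:201,328:346])
print("top gray rows 168-192 cols 300-318\n",cv2.cvtColor(t,cv2.COLOR_BGR2GRAY)[166:193,300:319])
print("top sat\n",S(t)[166:193:2,300:319])
```

```text
scene [ 1.3166 -0.1182  0.7092]
top [0.3517 0.0046 0.9635]
scene sat rows184-200 cols328-345
 [[ 72  70  72  71  72  74  72  74  74  75  73  74  74  73  73  75  74  74]
 [ 72  73  72  71  72  73  66  58  66  71  73  73  73  72  73  72  73  75]
 [ 74  73  73  73  76  69  18  18   3  51  75  72  74  73  73  72  71  72]
 [ 71  72  73  71  73  37  19  16  13  29  74  74  73  71  70  70  71  71]
 [ 72  71  70  71  72  46  23  16  12  19  75  73  71  72  72  71  71  71]
 [ 73  72  73  74  76  49  17  12  11  37  78  73  73  72  69  72  72  73]
 [ 76  73  67  68  59  36  15  15  12  36  76  74  74  72  73  72  72  72]
 [ 75  50  20  20   4  15  14  17  12  39  77  74  74  72  73  71  72  72]
 [ 73   2  17  13  12  15  13  12  10  43  75  71  72  73  72  71  72  72]
 [ 71  10  17  12  15  13  13  13   7  56  74  70  71  70  72  71  73  72]
 [ 72  58   2  13  11  10  13  14  10  29  78  76  75  74  73  73  74  72]
 [ 73  76  45  19  12  12  11  13  15  10  72  77  73  75  73  73  73  72]
 [ 72  73  84   4  13  12  13  12  13  12  27  72  73  74  71  73  73  73]
 [ 72  72  74  57  19  12  12  
[... 2643 characters left out ...]
 3  3  5  3  9 36 59 68 69 67 69 68 68]
 [67 68 67 58 31  8  3  3  3  3  5 25 53 67 69 68 68 67 68]
 [67 67 67 62 39 16  3  2  2  2  5 20 47 63 68 67 68 68 67]
 [69 69 69 66 52 28  5  3  3  3  5 11 35 57 68 68 68 68 66]
 [66 66 66 66 57 36 12  0  2  2  2  7 28 54 66 66 66 66 66]
 [66 67 67 65 60 44 22  8  4  9  9  5 19 43 61 66 67 65 67]
 [66 66 65 66 64 52 29  8  4 15 15  2  6 29 56 66 66 66 67]
 [65 67 67 66 66 57 36 16  5  9 18  4  5 22 52 66 68 66 66]
 [67 66 66 66 67 63 48 24  5  2  2  2  2 11 35 59 66 67 66]
 [67 66 66 67 66 65 57 34  8  3  2  0  3 14 37 60 66 66 65]
 [66 66 65 65 67 66 64 53 44 43 52 55 56 59 64 65 67 66 65]
 [67 66 65 66 67 67 67 66 66 66 67 67 66 66 66 66 67 67 66]]
```

Run:
```python
from h import *
p=plane("scene",(335.2,186.4),.168);print("pin top by scene plane",p,"-> top px top/base",proj("top",p),proj("top",p-[0,0,.028]))
tip=plane("top",(310.7,189.7),.14);a=plane("top",(306.5,166),.14);u=(a-tip)/np.linalg.norm(a-tip)
print("tip",tip,"axis",u,"slotmid",tip+.023*u,"hinge",tip+.113*u)
w=p-tip;print("pin: along from tip",w@u,"lateral",np.cross(u[:2],w[:2]))
st=cv2.imread("pics/scene4.png");print("scene arm tip corners proj",proj("scene",tip+u*0))
for s,t in(((335.2,186.4),(308.2,175.5)),((335.2,186.4),(308.3,176.5))): print(tri(s,t))
```

```text
pin top by scene plane [0.5532 0.043  0.168 ] -> top px top/base [307.8915 175.7682] [308.517 178.87 ]
tip [0.5286 0.0383 0.14  ] axis [0.9864 0.1645 0.    ] slotmid [0.5513 0.0421 0.14  ] hinge [0.6401 0.0569 0.14  ]
pin: along from tip 0.025026894662823235 lateral 0.0005751051062745215
scene arm tip corners proj [331.137  190.1534]
(array([0.5537, 0.0426, 0.1684]), np.float64(0.28421105984747674))
(array([0.5519, 0.0427, 0.1671]), np.float64(0.5483828126746765))<stdin>:5: DeprecationWarning: Arrays of 2-dimensional vectors are deprecated. Use arrays of 3-dimensional vectors instead. (deprecated in NumPy 2.0)
```

The pin is at about (0.553, 0.043), centred on the arm, and the hook axis agrees with the board yaw of 0.165, so it is fully out. Next I'll go above the tamper with the fingers closing along its x, clear of the socket.

carry_out(
  slide=[
    [-5.0, 1.2, 0],
    [-5.0, 1.2, 0],
    [-5.0, 1.2, 0],
    [-5.0, 1.2, 0],
    [-5.0, 1.2, 0],
    [-5.3, 1.1, 0],
    [0, 0, 2],
    [0, 0, 2],
  ],
  rot=[
    [0, 0, 0],
    [0, 0, 0],
    [0, 0, 0],
    [0, 0, 0],
    [0, 0, 0],
    [0, 0, -0.01],
    [0, 0, 0],
    [0, 0, 0],
  ],
  jaw=[100, 100, 100, 100, 100, 100, 100, 100],
)

```text
t: 8.78
eef_pos: [0.4722, -0.2169, 0.3971]
tcp_rot: [-0.0, 0.655, 0.756, 0.0]
force: [-0.0, -0.3, -0.4]
opening: 0.092
grip_force: 0.0
```

Run:
```python
from h import *
s=bot.sense();print(s["t"],s["eef_pos"],s["opening"],rot()[:2,0],delta((.467,-.2165,.305)))
im=bot.read_camera("scene");cv2.imwrite("pics/scene5.png",im[:,:,::-1])
cv2.imwrite("pics/crop6.png",cv2.resize(im[110:230,160:320,::-1],(640,480),interpolation=cv2.INTER_CUBIC))
```

```text
8.775 [ 0.4722 -0.2169  0.3971] 0.09197667082061854 [-0.1433  0.9897] [ 0.0999 -0.5058  9.2115]
```

View pics/crop6.png

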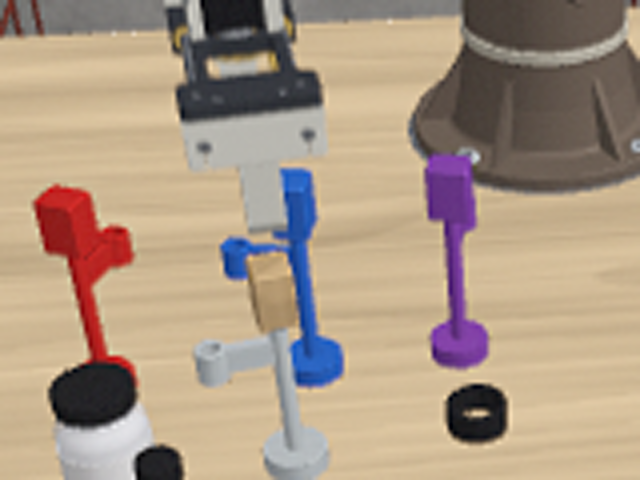

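The gripper stands straight above the wooden-grip tamper (grip at about (227,180) in the full frame). Now I'll go down and grasp.

carry_out(
  slide=[
    [0.1, -0.5, 2.5],
    [0, 0, 3],
    [0, 0, 2.5],
    [0, 0, 1.2],
    [0, 0, 0],
    [0, 0, 0],
    [0, 0, 0],
    [0, 0, 0],
  ],
  rot=[
    [0, 0, 0],
    [0, 0, 0],
    [0, 0, 0],
    [0, 0, 0],
    [0, 0, 0],
    [0, 0, 0],
    [0, 0, 0],
    [0, 0, 0],
  ],
  jaw=[100, 100, 100, 100, 60, 40, 25, 15],
)

```text
t: 9.82
eef_pos: [0.4657, -0.2152, 0.3073]
tcp_rot: [0.001, 0.654, 0.757, 0.0]
force: [-0.0, -0.2, 0.5]
opening: 0.0566
grip_force: 0.0
```

carry_out(
  slide=[
    [0, 0, 0],
    [0, 0, 0],
    [0, 0, -0.5],
    [0, 0, -1.5],
  ],
  rot=[
    [0, 0, 0],
    [0, 0, 0],
    [0, 0, 0],
    [0, 0, 0],
  ],
  jaw=[0, 0, 0, 0],
)

```text
t: 10.32
eef_pos: [0.4652, -0.2151, 0.3267]
tcp_rot: [-0.001, 0.654, 0.757, -0.0]
force: [-0.6, -0.5, -1.6]
opening: 0.0305
grip_force: 29.6
```

Gripped at a 30.5 mm opening, across the 30 mm side. Now I'll lift and carry it above the pin.

carry_out(
  slide=[
    [0, 0, -4],
    [0, 0, -6],
    [0, 0, -6],
    [2, 1, -1.3],
    [4, 2, 0],
    [4.5, 2, 0],
    [4.5, 2, 0],
    [4.5, 2, 0],
  ],
  rot=[
    [0, 0, 0],
    [0, 0, 0],
    [0, 0, 0],
    [0, 0, 0],
    [0, 0, 0],
    [0, 0, 0],
    [0, 0, 0],
    [0, 0, 0],
  ],
  jaw=[0, 0, 0, 0, 0, 0, 0, 0],
)

```text
t: 11.32
eef_pos: [0.5261, -0.0075, 0.5007]
tcp_rot: [0.0, 0.654, 0.757, 0.0]
force: [0.7, 0.2, -1.4]
opening: 0.0301
grip_force: 29.6
```

carry_out(
  slide=[
    [4, 1.7, 0],
    [3.2, 1.2, 0],
    [2, 0.5, 0],
    [0, 0, 0],
    [0, 0, 3],
    [0, 0, 3],
    [0, 0, 2],
    [0, 0, 0],
  ],
  rot=[
    [0, 0, 0],
    [0, 0, 0],
    [0, 0, 0],
    [0, 0, 0],
    [0, 0, 0],
    [0, 0, 0],
    [0, 0, 0],
    [0, 0, 0],
  ],
  jaw=[0, 0, 0, 0, 0, 0, 0, 0],
)

```text
t: 12.32
eef_pos: [0.5461, 0.0854, 0.4189]
tcp_rot: [-0.001, 0.654, 0.756, -0.001]
force: [-0.6, -0.5, -2.6]
opening: 0.0304
grip_force: 29.6
```

Run:
```python
from h import *
s=bot.sense();print(s["t"],s["eef_pos"],s["opening"],s["force"],rot());y=rot()[:,0]
p=s["eef_pos"]-[0,0,.221]-.044*y;print("FK socket mouth",p,"px",proj("scene",p),"delta",delta(s["eef_pos"]+np.array([.553,.043,.18])-p))
for n in("scene","top"):
    im=bot.read_camera(n);cv2.imwrite(f"pics/{n}6.png",im[:,:,::-1])
im=cv2.imread("pics/scene6.png");cv2.imwrite("pics/crop7.png",cv2.resize(im[135:225,290:410],(800,600),interpolation=cv2.INTER_CUBIC))
```

```text
12.325 [0.5461 0.0854 0.4189] 0.030412917171690576 [-0.5501 -0.5049 -2.6396] [[-0.1441  0.9896 -0.0027]
 [ 0.9896  0.1441 -0.0012]
 [-0.0008 -0.0028 -1.    ]]
FK socket mouth [0.5525 0.0419 0.1979] px [335.1743 175.8556] delta [0.107  0.0726 1.793 ]
```

View pics/crop7.png

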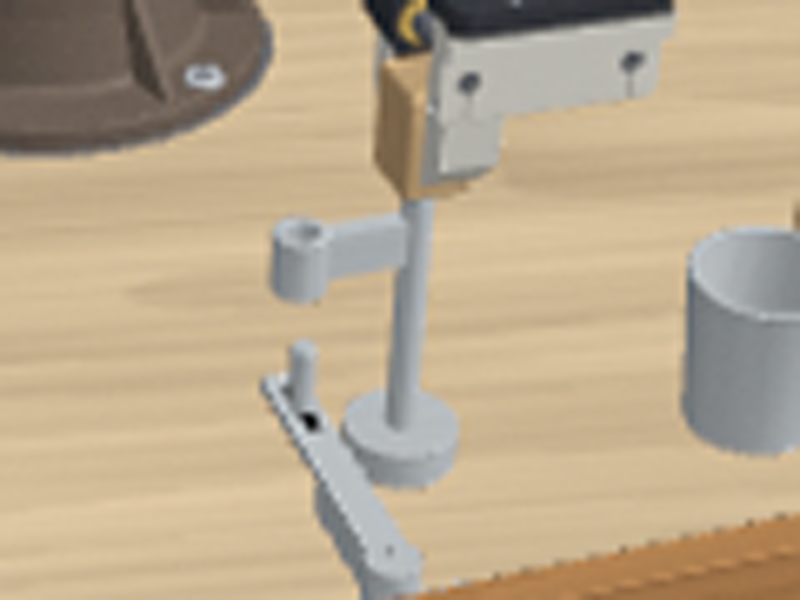

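The socket hangs over the pin: socket centre column ≈335.0, pin ≈335.5, and the gap is about 7 px. Next I'll compare the edge rows numerically.

Run:
```python
from h import *
im=cv2.imread("pics/scene6.png");s=cv2.cvtColor(im,cv2.COLOR_BGR2HSV)[:,:,1];g=cv2.cvtColor(im,cv2.COLOR_BGR2GRAY)
print("sat",s[165:190,328:343]);print("gray",g[166:174,329:341])
st=bot.sense();y=rot()[:,0];m=st["eef_pos"]-[0,0,.221]-.044*y
a=np.linspace(0,2*np.pi,72);ring=lambda c,r:np.array([proj("scene",c+[r*np.cos(t),r*np.sin(t),0]) for t in a])
for nm,c,r in(("mouth outer",m,.0105),("top outer",m+[0,0,.024],.0105),("top bore",m+[0,0,.024],.0065),("pin top",np.array([.553,.043,.168]),.005)):
    q=ring(c,r);print(nm,q.min(0),q.max(0))
```

```text
sat [[73 73 74 74 73 73 74 73 74 73 71 73 71 73 72]
 [73 73 74 72 73 70 70 70 72 75 77 73 74 75 75]
 [74 75 78 75 56 36 33 35 46 62 69 73 68 67 64]
 [71 73 72 37 18 15 13 16 16  8 27 40 22 22  4]
 [70 72 63 19 14 13 12 14 15 17 15 14 14 14 13]
 [70 71 63 18 11 10 12 14 13 13 11 11 11 11 10]
 [71 70 65 23 13 10 10 11 10 10 10 12  9 12 12]
 [69 69 64 23 13 11 11 11 10 10 10 10 12 10 11]
 [71 69 63 22 17 13 13 12 11 10 10 12  9 10 13]
 [72 73 58 22 13 13 11 13 10 12 11 10 13 13 13]
 [71 73 52 22 15 13 12 11 12 13 11 13 15 10  6]
 [70 74 45 22 15 13 14 10 10 11 12  3  6 27 45]
 [74 74 48 22 15 14 12 11 10 14 10 50 78 77 76]
 [71 73 60  8 18 14 14 11 12 13  4 63 76 75 74]
 [72 72 74 47  4  4  7  9  7  6 44 78 75 73 73]
 [72 73 74 74 63 53 35 33 43 67 76 74 71 72 71]
 [72 70 71 73 73 73 73 74 74 73 73 73 73 73 72]
 [72 73 71 70 72 71 72 71 71 72 72 72 72 73 73]
 [71 73 73 73 71 73 74 73 72 72 71 72 71 73 71]
 [72 72 72 73 72 72 72 72 74 74 71 73 73 73 71]
 [73 71 70 73 74 73 68 58 65 70 72 73 73 73 74]
 [73 72 73 73 75 69 18 17  3 52 76 73 73 71 71]
 [72 72 71 74 73 35 21 16 11 29 75 72 73 71 70]
 [70 73 70 71 71 45 21 14 12 18 75 73 72 70 72]
 [72 73 73 74 75 48 19 16 10 37 75 75 72 72 72]]
gray [[185 184 186 187 184 184 184 183 183 182 182 181]
 [178 179 178 179 175 179 179 180 183 183 184 185]
 [187 185 182 191 197 187 168 173 184 193 192 192]
 [190 180 180 191 176 165 144 131 133 186 197 189]
 [194 172 159 184 178 166 146 139 150 189 199 179]
 [198 176 118 167 178 179 165 170 196 199 173 170]
 [201 178 117 129 134 156 164 174 168 180 175 167]
 [194 167 119 132 135 138 150 165 172 180 173 167]]
mouth outer [331.1666 172.9075] [340.0633 177.795 ]
top outer [331.524 164.288] [340.5607 169.0936]
top bore [333.2449 165.1901] [338.8395 168.1648]
pin top [333.0975 185.1683] [337.2488 187.5414]
```

```bash
cat >> h.py <<'E'
def edges(g,th=42): # sub-pixel first/last crossing below th of a saturation profile
    b=np.where(g<th)[0];i,j=b[0],b[-1]
    return i-(th-g[i])/(g[i-1]-g[i]) , j+(th-g[j])/(g[j+1]-g[j])
def socket(pin_rows=None):
    st=bot.sense();im=bot.read_camera("scene");s=cv2.GaussianBlur(im,(1,1),0);s=cv2.cvtColor(s,cv2.COLOR_RGB2HSV)[:,:,1].astype(float)
    y=rot()[:,0];m=st["eef_pos"]-[0,0,.221]-.044*y
    return st,s,m
E
python3 - <<'E'
from h import *
st,s,m=socket();print(st["t"],st["eef_pos"],m,proj("scene",m))
v0=155
bot_=[v0+edges(s[v0:184,c])[1] for c in(334,335)];top_=[v0+edges(s[v0:184,c])[0] for c in(333,334,335)]
r0=int(max(bot_))-2;l=[320+edges(s[r,320:345])[0] for r in range(r0-5,r0-2)];r=[320+edges(s[q,320:345])[1] for q in range(r0-1,r0+1)]
print("top",top_,"bottom",bot_,"left",l,"right",r)
u=(np.mean(l)+np.mean(r))/2
for dz in(0,-.003):
    q=plane("scene",(u,max(bot_)),m[2]+dz);e=ray("scene",u,max(bot_))[1][:2];e/=np.linalg.norm(e);c=q[:2]+.0105*e;print("mouth centre by camera",c,"to pin",np.array([.553,.043])-c)
E
```

```text
12.425 [0.5468 0.0863 0.4207] [0.5531 0.0427 0.1998] [335.616  175.3332]Traceback (most recent call last):
  File "<stdin>", line 5, in <module>
  File "h.py", line 22, in edges
    return i-(th-g[i])/(g[i-1]-g[i]) , j+(th-g[j])/(g[j+1]-g[j])
                                                    ~^^^^^
IndexError: index 25 is out of bounds for axis 0 with size 25
```

Run:
```python
from h import *
st,s,m=socket();print(st["t"],st["eef_pos"],st["qvel"].max(),m,proj("scene",m))
v0=155
bot_=[v0+edges(s[v0:184,c])[1] for c in(334,335)];top_=[v0+edges(s[v0:184,c])[0] for c in(333,334,335)]
b=max(bot_);k=int(b)-1;L=[320+edges(s[r,320:345])[0] for r in range(k-5,k)];r=320+edges(s[k,320:342])[1]
print("top",top_,"bottom",bot_,"left",L,"right",r)
u=(np.mean(L)+r)/2
for dz in(0,-.003):
    q=plane("scene",(u,b),m[2]+dz);e=ray("scene",u,b)[1][:2];e/=np.linalg.norm(e);c=q[:2]+.0105*e;print("mouth centre by camera",c,"to pin",np.array([.553,.043])-c)
```

```text
12.475 [0.5468 0.0865 0.421 ] -0.00013449408996664002 [0.5532 0.043  0.2   ] [335.733  175.2423]Traceback (most recent call last):
  File "<stdin>", line 5, in <module>
  File "h.py", line 22, in edges
    return i-(th-g[i])/(g[i-1]-g[i]) , j+(th-g[j])/(g[j+1]-g[j])
                                                    ~^^^^^
IndexError: index 25 is out of bounds for axis 0 with size 25
```

Run:
```python
from h import *
st,s,m=socket();print(st["eef_pos"],m,proj("scene",m))
print(s[164:190,328:343].astype(int))
```

```text
[0.5469 0.0867 0.4211] [0.5532 0.0432 0.2001] [335.8144 175.2332]
[[74 71 75 75 75 74 74 74 73 72 74 73 72 74 73]
 [74 74 74 73 73 75 75 74 76 74 74 71 73 73 72]
 [73 72 73 72 73 68 63 63 58 64 69 75 74 75 77]
 [73 76 76 77 61 17  4  3 16 10 31 66 65 59 58]
 [71 73 74 69  3 15 14 14 17 17 13  5  3 18 17]
 [70 72 72 57 18 11 11 12 14 15 17 12 13 13 13]
 [71 72 72 61 20 12 12  9 11 13 14 11 10 10 10]
 [71 71 70 63 27 12 11 11 11 10  9 10 13 12 13]
 [67 70 68 50 19 13  9 13 12 11 12 10 12 10 10]
 [70 70 73 47 18 15 15 14 10  9 10 11 12 13 10]
 [73 72 72 48 22 13 11 12 11 12 12 11 13 15 13]
 [71 71 75 46 22 13 13 14 14 12 11 11  6  6  3]
 [70 72 74 43 22 13 14 12 11 13 13 11 43 46 61]
 [73 72 72 44 24 15 14 12  9 15 14  8 65 75 74]
 [71 73 70 50  4 15 17 17 12 14  9  2 80 74 73]
 [73 71 74 75 65 31  7  2  3  4 45 70 77 73 73]
 [72 71 73 72 74 75 77 69 71 77 75 73 73 73 73]
 [71 71 71 70 71 72 71 72 73 72 72 71 73 72 72]
 [73 71 71 70 72 71 72 72 71 71 73 72 73 73 73]
 [72 73 74 73 71 72 72 72 73 73 72 72 73 74 70]
 [71 71 69 72 72 72 72 72 74 73 73 74 73 72 73]
 [73 72 72 73 71 73 67 59 64 73 72 73 71 73 73]
 [72 73 73 74 74 68 18 18  3 50 76 73 73 73 72]
 [71 69 71 72 71 37 20 16 13 29 74 73 71 72 72]
 [69 71 69 71 71 47 19 13 13 19 74 73 72 70 72]
 [70 71 73 76 75 49 17 17 11 38 76 73 73 71 72]]
```

Run:
```python
from h import *
st,s,m=socket();print(st["eef_pos"],m,proj("scene",m));y=rot()[:,0]
f=m+.044*y-[0,0,.085];a=np.linspace(0,2*np.pi,90)
q=np.array([proj("scene",f+[.022*np.cos(t),.022*np.sin(t),0]) for t in a]);print("foot underside pred",q.min(0),q.max(0))
q=np.array([proj("scene",f+[.022*np.cos(t),.022*np.sin(t),.016]) for t in a]);print("foot top pred",q.min(0),q.max(0))
print("rod axis pred",proj("scene",f+[0,0,.03]),proj("scene",f+[0,0,.115]))
def run(g,i0,th=45): # contiguous run about i0, sub-pixel
    i=i0
    while g[i-1]<th:i-=1
    j=i0
    while g[j+1]<th:j+=1
    return i-(th-g[i])/(g[i-1]-g[i]),j+(th-g[j])/(g[j+1]-g[j])
for r in(177,183,187,190,193): print("rod row",r,sum(run(s[r],351))/2,np.diff(run(s[r],351)))
for r in(202,203,204): print("foot row",r,run(s[r],350))
for c in(347,350,353): print("foot col",c,run(s[:,c],203))
p=st["eef_pos"];
```

```text
[0.5468 0.0868 0.4209] [0.5532 0.0433 0.1999] [335.8462 175.268 ]
foot underside pred [342.2525 195.8858] [359.7627 206.4069]
foot top pred [342.583 190.795] [360.2651 201.2351]
rod axis pred [351.7871 191.3484] [354.1837 161.7959]
rod row 177 352.12603174603174 [5.2679]
rod row 183 352.01875901875906 [4.9466]
rod row 187 351.62908496732024 [5.0359]
rod row 190 351.0997807017544 [5.2171]
rod row 193 349.63963963963965 [8.6126]
foot row 202 (np.float64(334.2647058823529), np.float64(359.4107142857143))
foot row 203 (np.float64(334.46153846153845), np.float64(358.6938775510204))
foot row 204 (np.float64(335.21153846153845), np.float64(358.7241379310345))
foot col 347 (np.float64(192.5), np.float64(207.17142857142858))
foot col 350 (np.float64(165.5), np.float64(207.68852459016392))
foot col 353 (np.float64(163.71014492753622), np.float64(207.61428571428573))
```

carry_out(
  slide=[
    [-0.1, -0.1, 0.8],
    [0, 0, 0.8],
    [0, 0, 0.6],
    [0, 0, 0.2],
    [0, 0, 0],
    [0, 0, 0],
  ],
  rot=[
    [0, 0, 0],
    [0, 0, 0],
    [0, 0, 0],
    [0, 0, 0],
    [0, 0, 0],
    [0, 0, 0],
  ],
  jaw=[0, 0, 0, 0, 0, 0],
)

```text
t: 13.38
eef_pos: [0.5458, 0.0858, 0.396]
tcp_rot: [0.0, 0.654, 0.757, 0.0]
force: [0.3, -0.3, -2.6]
opening: 0.0305
grip_force: 29.6
```

Run:
```python
from h import *
st,s,m=socket();print(st["t"],st["eef_pos"],st["force"],m,proj("scene",m))
print(s[172:198,328:343].astype(int))
```

```text
13.375 [0.5458 0.0858 0.396 ] [ 0.2698 -0.336  -2.6489] [0.5522 0.0423 0.175 ] [334.9391 183.7979]
[[69 69 67 69 70 69 69 70 68 68 69 71 70 71 69]
 [69 69 70 71 69 71 70 69 70 71 69 70 70 70 71]
 [71 71 72 73 73 74 71 72 74 72 71 70 71 70 72]
 [71 71 75 74 69 56 43 45 59 63 72 75 72 69 69]
 [71 72 74 62 15 18 15 15 16  8 41 58 38 20 21]
 [74 74 67  1 14 13 13 12 13 16 16 15 14 13 14]
 [71 73 61 18 12 11 12 14 15 14 11 13 12 11 11]
 [72 75 64 22 13 11 10 11 11  9 10 10 12 13 10]
 [73 74 64 23 13 11 11 11 11 10 10 10 10 10 10]
 [72 72 64 23 13 15 13 13 14 12 11 10 10 10 10]
 [72 72 64 20 15 11 14 13 10 10 12 12 12 12 12]
 [71 74 65 24 11 13 12 13 10 13 11 13 15 10  6]
 [71 72 63 22 17 11 14 10 10 11 14  6  4 25 44]
 [72 71 50 22 13 12 12 10 10 13 11 46 79 76 77]
 [74 74 66  6 17 14 10 13 10 11  3 62 76 73 71]
 [71 72 74 53  5 11 13 14 13  6 44 73 73 72 70]
 [71 70 71 73 65 25 15 14 12 37 76 73 70 70 72]
 [71 71 74 74 77 49 19 17 10 38 76 73 72 72 71]
 [74 74 67 67 58 38 15 14 10 36 77 73 73 73 72]
 [73 50 20 19  4 16 15 15 13 39 77 74 72 71 71]
 [73  2 16 14 13 13 11 13 12 41 75 71 72 71 71]
 [72 10 16 12 13 16 13 14  7 55 73 69 71 71 71]
 [71 56  2 12 14 12 13 13 10 30 77 74 74 73 73]
 [74 74 46 16 11 10 14 12 15  9 71 76 74 73 70]
 [72 74 81  4 13 12 13 13 13 11 28 72 75 72 71]
 [71 71 72 56 23 12 13  8 11 16  9 48 74 72 71]]
```

carry_out(
  slide=[
    [0.1, 0, 0],
    [0, 0, 0.15],
    [0, 0, 0.15],
    [0, 0, 0],
  ],
  rot=[
    [0, 0, 0],
    [0, 0, 0],
    [0, 0, 0],
    [0, 0, 0],
  ],
  jaw=[0, 0, 0, 0],
)

```text
t: 13.92
eef_pos: [0.5455, 0.0866, 0.3925]
tcp_rot: [-0.0, 0.654, 0.757, -0.0]
force: [-0.0, 0.0, -1.8]
opening: 0.0301
grip_force: 29.6
```

carry_out(
  slide=[
    [0, 0, 0.15],
    [0, 0, 0.15],
    [0, 0, 0],
  ],
  rot=[
    [0, 0, 0],
    [0, 0, 0],
    [0, 0, 0],
  ],
  jaw=[0, 0, 0],
)

```text
t: 14.3
eef_pos: [0.546, 0.0872, 0.3906]
tcp_rot: [0.001, 0.654, 0.757, 0.001]
force: [-0.4, 1.2, 4.7]
opening: 0.0301
grip_force: 29.8
```

carry_out(
  slide=[
    [0, 0, 0.15],
    [0, 0, 0.1],
    [0, 0, 0],
  ],
  rot=[
    [0, 0, 0],
    [0, 0, 0],
    [0, 0, 0],
  ],
  jaw=[0, 0, 0],
)

```text
t: 14.68
eef_pos: [0.5462, 0.0879, 0.3889]
tcp_rot: [0.001, 0.653, 0.757, 0.002]
force: [0.7, 3.3, 10.7]
opening: 0.0298
grip_force: 30.0
```

Contact was felt at TCP z ≈ 0.391, so the mouth sits about 2.5 mm lower than assumed. I'll lift slightly and compare the socket to the pin with that height.

carry_out(
  slide=[
    [0, 0, -0.3],
    [0, 0, -0.3],
    [0, 0, 0],
    [0, 0, 0],
  ],
  rot=[
    [0, 0, 0],
    [0, 0, 0],
    [0, 0, 0],
    [0, 0, 0],
  ],
  jaw=[0, 0, 0, 0],
)

```text
t: 15.18
eef_pos: [0.5454, 0.0864, 0.3928]
tcp_rot: [-0.0, 0.654, 0.757, -0.0]
force: [-0.1, -0.1, -2.8]
opening: 0.0297
grip_force: 30.0
```

Run:
```python
from h import *
st,s,m=socket();m[2]-=.0025;print(st["t"],st["eef_pos"],st["force"],rot()[:,2],m)
cov=np.clip((73-s)/60,0,1)
print("left",[331+0.5-cov[r,328:332].sum()+0. for r in range(177,185)],"right",[336-.5+cov[r,336:343].sum() for r in(185,186,187)])
print("top",[178-.5-cov[170:178,c].sum() for c in(333,334,335,336)])
print(s[184:192,328:343].astype(int))
for dz in(0,.001,.002):
  c=m+[0,0,dz];q=np.array([proj("scene",c+[.0105*np.cos(t),.0105*np.sin(t),.024]) for t in np.linspace(0,6.28,90)]);print("pred top rim",q.min(0),q.max(0))
```

```text
15.175 [0.5454 0.0864 0.3928] [-0.1379 -0.0795 -2.7663] [-0.0006 -0.0003 -1.    ] [0.5518 0.0429 0.1693]
left [np.float64(329.76666666666665), np.float64(329.5), np.float64(329.65), np.float64(329.55), np.float64(329.6666666666667), np.float64(329.68333333333334), np.float64(329.6666666666667), np.float64(329.7)] right [np.float64(338.46666666666664), np.float64(337.65), np.float64(337.5833333333333)]
top [np.float64(174.8), np.float64(174.8), np.float64(174.85), np.float64(175.15)]
[[72 74 24 15 13 14 13 11 12 11 10  4  0  1 24]
 [74 73 26 15 13 12 11 12 10 10 24 64 78 78 78]
 [73 73  6 20 16 14 11 10 12  6 65 76 76 73 72]
 [71 72 63 13  7 12 13 13 12 13 77 73 72 71 71]
 [70 71 73 73 62 26 14 15 10 19 75 72 71 71 73]
 [72 72 72 76 77 51 19 12 10 38 78 72 72 71 70]
 [73 73 67 68 58 36 15 14  9 36 77 75 74 72 71]
 [74 50 20 18  5 15 15 13 12 37 78 74 73 70 71]]
pred top rim [331.0447 174.8656] [339.8957 179.7635]
pred top rim [331.0592 174.5148] [339.9159 179.4095]
pred top rim [331.0737 174.1636] [339.9361 179.0551]
```

Run:
```python
from h import *
st,s,m=socket();cov=np.clip((73-s)/60,0,1)
im=bot.read_camera("scene");cv2.imwrite("pics/scene8.png",im[:,:,::-1])
cv2.imwrite("pics/crop8.png",cv2.resize(im[140:230,300:400,::-1],(660,594),interpolation=cv2.INTER_CUBIC))
b=cv2.imread("pics/scene6.png");sb=cv2.cvtColor(b,cv2.COLOR_BGR2HSV)[:,:,1]
for nm,S,rows in(("before",sb,range(176,192,3)),("now",s,range(188,200,2))):
    c=np.clip((73-S.astype(float))/60,0,1)
    print(nm,[(r,round(float((c[r,345:358]*np.arange(345,358)).sum()/c[r,345:358].sum()),2)) for r in rows])
```

```text
before [(176, 351.51), (179, 351.06), (182, 351.07), (185, 350.91), (188, 350.47), (191, 350.37)]
now [(188, 350.2), (190, 350.21), (192, 350.19), (194, 349.79), (196, 349.55), (198, 349.06)]
```

View pics/crop8.png

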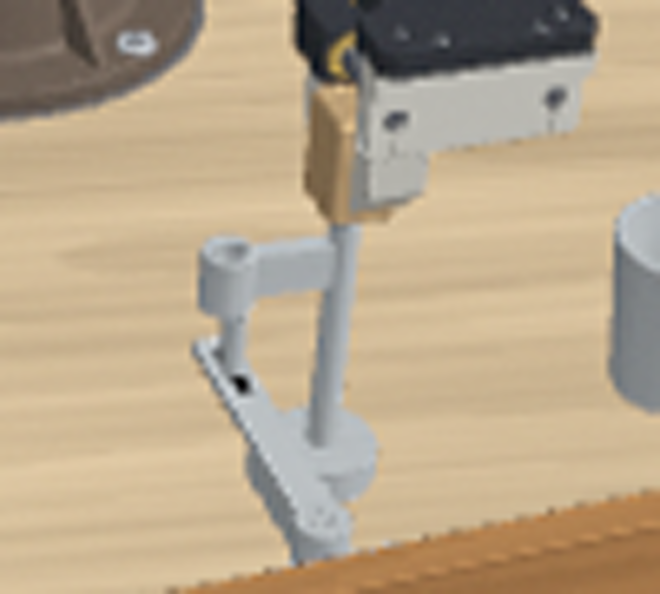

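The socket now hangs right above the pin but slightly left of it (≈334.5 against 335.2). The press tilted the tamper about 0.035 rad in the grip. I'll lift, turn the tool back by that tilt, and shift towards the pin.

carry_out(
  slide=[
    [0, 0, -0.3],
    [-0.2, -0.2, -0.2],
    [-0.2, 0, 0],
    [0, 0, 0],
    [0, 0, 0],
    [0, 0, 0],
  ],
  rot=[
    [0, 0, 0],
    [0, 0.018, 0],
    [0, 0.017, 0],
    [0, 0, 0],
    [0, 0, 0],
    [0, 0, 0],
  ],
  jaw=[0, 0, 0, 0, 0, 0],
)

```text
t: 16.08
eef_pos: [0.5441, 0.0825, 0.3982]
tcp_rot: [-0.013, 0.654, 0.757, 0.011]
force: [0.2, -0.0, -1.6]
opening: 0.03
grip_force: 30.0
```

```bash
cat >> h.py <<'E'
def look():
    st=bot.sense();s=cv2.cvtColor(bot.read_camera("scene"),cv2.COLOR_RGB2HSV)[:,:,1].astype(float);cov=np.clip((73-s)/60,0,1)
    print("t",st["t"],"eef",st["eef_pos"],"F",st["force"],"toolz",rot()[:,2])
    t=np.median([183-cov[158:183,c].sum() for c in(333,334,335)])-.5
    i=int(t)+5;l=np.median([336-cov[r,324:336].sum() for r in range(i-1,i+4)])-.5
    print("socket top edge row",round(t,2),"left edge col",round(l,2),"centre col",round(l+4.3,2))
    R_=range(int(t)+13,int(t)+22);c=[(cov[r,344:358]*np.arange(344,358)).sum()/cov[r,344:358].sum() for r in R_];print("rod slope",np.polyfit(list(R_),c,1)[0],"rod col",np.mean(c))
    return s
E
python3 - <<'E'
from h import *
s=look();print(s[176:192,328:343].astype(int))
E
```

```text
t 16.075 eef [0.5441 0.0825 0.3982] F [ 0.2073 -0.002  -1.6405] toolz [-0.0051  0.0346 -0.9994]
socket top edge row 173.08 left edge col 331.05 centre col 335.35
rod slope -0.09732532360651114 rod col 351.6192066875013
[[72 72 72 35 16 13 13 13 14  9 13 12 12 11 13]
 [73 74 73 45 18 11 11 12 13 12 12  9 12 10 12]
 [71 74 72 46 21 11 11 10 11 10 12 12 10 12  9]
 [72 73 73 45 18 13 13 11 11 12 11 11 10 12 13]
 [72 72 74 43 22 13 13 12 11 10 11 12  9 10 12]
 [71 72 72 40 21 15 11 13 12 12 11 14 12 12 13]
 [71 71 72 13 18 11 14 12 11 12 11 11  0  6  7]
 [71 75 74 22 18 13 11 10 11 12 13  8 67 78 77]
 [73 71 71 51 15 15 14 12 11 14 15  3 78 73 73]
 [73 72 73 73 32  4 12 13 12  7  4 60 76 73 73]
 [72 73 73 74 76 59 16 15 11 22 82 76 74 72 71]
 [71 71 71 73 72 38 17 13 10 30 74 73 72 72 71]
 [70 70 69 72 71 45 18 16 12 19 74 73 69 71 72]
 [72 72 73 75 75 49 21 16 10 38 76 72 73 71 70]
 [74 72 68 67 58 35 17 12 10 36 76 74 74 72 71]
 [74 50 20 18  5 16 13 15 13 37 77 74 72 71 72]]
```

carry_out(
  slide=[
    [0, 0, 0.2],
    [0, 0, 0.2],
    [0, 0, 0.1],
    [0, 0, 0],
    [0, 0, 0],
  ],
  rot=[
    [0, 0, 0],
    [0, 0, 0],
    [0, 0, 0],
    [0, 0, 0],
    [0, 0, 0],
  ],
  jaw=[0, 0, 0, 0, 0],
)

```text
t: 16.75
eef_pos: [0.5442, 0.0826, 0.3932]
tcp_rot: [-0.013, 0.654, 0.757, 0.011]
force: [0.6, -0.2, -1.8]
opening: 0.0297
grip_force: 30.0
```

carry_out(
  slide=[
    [0, 0, 0.1],
    [0, 0, 0],
  ],
  rot=[
    [0, 0, 0],
    [0, 0, 0],
  ],
  jaw=[0, 0],
)

```text
t: 17.0
eef_pos: [0.5441, 0.0826, 0.3921]
tcp_rot: [-0.013, 0.654, 0.757, 0.011]
force: [0.0, 0.0, -2.5]
opening: 0.0298
grip_force: 30.0
```

carry_out(
  slide=[
    [0, 0, 0.1],
    [0, 0, 0],
  ],
  rot=[
    [0, 0, 0],
    [0, 0, 0],
  ],
  jaw=[0, 0],
)

```text
t: 17.25
eef_pos: [0.5441, 0.0827, 0.3911]
tcp_rot: [-0.013, 0.654, 0.757, 0.011]
force: [-0.0, -0.7, -1.9]
opening: 0.0301
grip_force: 30.0
```

carry_out(
  slide=[
    [0, 0, 0.1],
    [0, 0, 0],
  ],
  rot=[
    [0, 0, 0],
    [0, 0, 0],
  ],
  jaw=[0, 0],
)

```text
t: 17.5
eef_pos: [0.5441, 0.0827, 0.3901]
tcp_rot: [-0.013, 0.654, 0.757, 0.011]
force: [-0.5, 1.6, -2.7]
opening: 0.0296
grip_force: 30.0
```

Run:
```python
from h import *
s=look();print(s[184:194,328:343].astype(int))
```

```text
t 17.5 eef [0.5441 0.0827 0.3901] F [-0.4816  1.5538 -2.6793] toolz [-0.0051  0.0346 -0.9994]
socket top edge row 175.65 left edge col 330.95 centre col 335.25
rod slope -0.11302213225625295 rod col 351.4941200935116
[[71 73 72 18 18 15 13 13 11 13 11 11 13  9  6]
 [73 72 71 19 15 13 12 12 12 12 13 11  6 25 45]
 [72 74 74 22 21 15 12 12 12 13 11 17 81 76 75]
 [71 71 72 52  2 16 12 11 12 12  8 27 77 73 71]
 [72 71 69 72 50  7 16 12 12  9 26 76 74 72 72]
 [72 71 74 74 77 52 18 14 11 29 79 75 73 71 70]
 [75 72 67 67 59 37 15 14  9 37 77 73 73 72 71]
 [74 49 18 20  5 15 15 16 12 39 77 73 73 68 72]
 [74  4 16 14 12 13 13 12 11 41 74 73 71 71 70]
 [72 10 15 12 15 13 15 13  6 57 71 70 71 69 71]]
```

carry_out(
  slide=[
    [0, 0, 0.1],
    [0, 0, 0],
  ],
  rot=[
    [0, 0, 0],
    [0, 0, 0],
  ],
  jaw=[0, 0],
)

```text
t: 17.8
eef_pos: [0.5441, 0.0828, 0.3891]
tcp_rot: [-0.013, 0.654, 0.757, 0.011]
force: [-0.2, 0.2, -2.7]
opening: 0.0298
grip_force: 30.0
```

carry_out(
  slide=[
    [0, 0, 0.1],
    [0, 0, 0],
  ],
  rot=[
    [0, 0, 0],
    [0, 0, 0],
  ],
  jaw=[0, 0],
)

```text
t: 18.05
eef_pos: [0.5441, 0.0828, 0.3881]
tcp_rot: [-0.013, 0.654, 0.757, 0.011]
force: [0.1, -0.6, -2.8]
opening: 0.0298
grip_force: 30.0
```

carry_out(
  slide=[
    [0, 0, 0.1],
    [0, 0, 0],
  ],
  rot=[
    [0, 0, 0],
    [0, 0, 0],
  ],
  jaw=[0, 0],
)

```text
t: 18.3
eef_pos: [0.5441, 0.0828, 0.3871]
tcp_rot: [-0.013, 0.654, 0.757, 0.011]
force: [-0.4, 0.1, -2.4]
opening: 0.0298
grip_force: 30.0
```

carry_out(
  slide=[
    [0, 0, 0.1],
    [0, 0, 0],
  ],
  rot=[
    [0, 0, 0],
    [0, 0, 0],
  ],
  jaw=[0, 0],
)

```text
t: 18.55
eef_pos: [0.5441, 0.0829, 0.3861]
tcp_rot: [-0.013, 0.654, 0.757, 0.011]
force: [1.0, -0.5, -2.2]
opening: 0.0299
grip_force: 30.0
```

carry_out(
  slide=[
    [0, 0, 0.1],
    [0, 0, 0],
  ],
  rot=[
    [0, 0, 0],
    [0, 0, 0],
  ],
  jaw=[0, 0],
)

```text
t: 18.8
eef_pos: [0.5441, 0.0829, 0.3851]
tcp_rot: [-0.013, 0.654, 0.757, 0.011]
force: [1.2, 0.1, -2.2]
opening: 0.0299
grip_force: 30.0
```

No contact, though the mouth should be below the pin's top, so the pin is likely entering. I'll continue in small steps, watching the forces.

carry_out(
  slide=[
    [0, 0, 0.1],
    [0, 0, 0.1],
    [0, 0, 0],
  ],
  rot=[
    [0, 0, 0],
    [0, 0, 0],
    [0, 0, 0],
  ],
  jaw=[0, 0, 0],
)

```text
t: 19.18
eef_pos: [0.5441, 0.083, 0.3831]
tcp_rot: [-0.013, 0.654, 0.757, 0.011]
force: [-0.1, -0.6, -1.6]
opening: 0.0297
grip_force: 30.0
```

carry_out(
  slide=[
    [0, 0, 0.1],
    [0, 0, 0.1],
    [0, 0, 0],
  ],
  rot=[
    [0, 0, 0],
    [0, 0, 0],
    [0, 0, 0],
  ],
  jaw=[0, 0, 0],
)

```text
t: 19.55
eef_pos: [0.5441, 0.083, 0.3811]
tcp_rot: [-0.013, 0.654, 0.757, 0.011]
force: [-0.3, -0.1, -2.6]
opening: 0.0298
grip_force: 30.0
```

Run:
```python
from h import *
s=look();print(s[184:200,328:343].astype(int))
```

```text
t 19.55 eef [0.5441 0.083  0.3811] F [-0.3376 -0.1152 -2.6022] toolz [-0.0052  0.0346 -0.9994]
socket top edge row 178.48 left edge col 330.98 centre col 335.28
rod slope -0.11359135119080511 rod col 351.3160703960168
[[ 71  73  72  48  18  15  11  10  11  11   9  10  12  12   9]
 [ 73  71  72  43  20  11  13  12  11  10   9  11  14  12  10]
 [ 72  72  74  15  16  15  11  12  11  10  11  11  10  10  12]
 [ 71  72  73  20  19  13  13  10  11   9  14  12  13   7   4]
 [ 70  72  71  18  18  15  12  10  11  12  11  10   7  28  44]
 [ 71  73  74  21  17  15  14  12  11  13  11  16  80  76  74]
 [ 75  74  68  42  12  15  12  10  11  13   8  26  78  73  73]
 [ 74  50  20  22   8  15  14  15  15   9  23  78  74  71  72]
 [ 73   2  16  13  12  14  13  12  11  42  76  73  70  71  70]
 [ 71   8  15  10  15  10  11  14   6  55  73  69  69  69  71]
 [ 71  56   2  13  11   7  15  16   9  29  77  75  74  73  73]
 [ 72  76  46  17  10  12  13  12  14   8  72  76  74  73  72]
 [ 71  74  80   4  13  12  11  13  13  11  28  72  73  72  71]
 [ 70  72  72  55  21  12  13   8   0  16  10  47  75  71  70]
 [ 70  72  73  73   8  15  11  13 128  15  12   9  68  73  69]
 [ 69  71  71  71  54   6  13  10  13  15  12  13  27  76  72]]
```

It is still free at about 10 mm down, with the socket bottom near row 192 over the pin, so the pin is inside. I'll lower on towards the arm.

carry_out(
  slide=[
    [0, 0, 0.2],
    [0, 0, 0.2],
    [0, 0, 0.1],
    [0, 0, 0],
  ],
  rot=[
    [0, 0, 0],
    [0, 0, 0],
    [0, 0, 0],
    [0, 0, 0],
  ],
  jaw=[0, 0, 0, 0],
)

```text
t: 20.1
eef_pos: [0.544, 0.0832, 0.3761]
tcp_rot: [-0.013, 0.654, 0.757, 0.011]
force: [0.2, -0.2, -2.6]
opening: 0.0298
grip_force: 30.0
```

carry_out(
  slide=[
    [0, 0, 0.2],
    [0, 0, 0.2],
    [0, 0, 0.1],
    [0, 0, 0],
  ],
  rot=[
    [0, 0, 0],
    [0, 0, 0],
    [0, 0, 0],
    [0, 0, 0],
  ],
  jaw=[0, 0, 0, 0],
)

```text
t: 20.6
eef_pos: [0.544, 0.0833, 0.3711]
tcp_rot: [-0.013, 0.654, 0.757, 0.011]
force: [0.8, -0.4, -3.2]
opening: 0.03
grip_force: 30.0
```

carry_out(
  slide=[
    [0, 0, 0.1],
    [0, 0, 0.1],
    [0, 0, 0],
  ],
  rot=[
    [0, 0, 0],
    [0, 0, 0],
    [0, 0, 0],
  ],
  jaw=[0, 0, 0],
)

```text
t: 20.98
eef_pos: [0.5441, 0.0834, 0.3692]
tcp_rot: [-0.013, 0.654, 0.757, 0.011]
force: [1.5, -0.5, -3.3]
opening: 0.0299
grip_force: 30.0
```

carry_out(
  slide=[
    [-0.05, 0, 0.1],
    [0, 0, 0.1],
    [0, 0, 0],
  ],
  rot=[
    [0, 0, 0],
    [0, 0, 0],
    [0, 0, 0],
  ],
  jaw=[0, 0, 0],
)

```text
t: 21.35
eef_pos: [0.544, 0.0831, 0.3671]
tcp_rot: [-0.013, 0.654, 0.757, 0.011]
force: [0.1, 1.1, -2.5]
opening: 0.0299
grip_force: 30.0
```

carry_out(
  slide=[
    [0, 0, 0.1],
    [0, 0, 0.1],
    [0, 0, 0],
  ],
  rot=[
    [0, 0, 0],
    [0, 0, 0],
    [0, 0, 0],
  ],
  jaw=[0, 0, 0],
)

```text
t: 21.72
eef_pos: [0.544, 0.0831, 0.3651]
tcp_rot: [-0.013, 0.654, 0.757, 0.011]
force: [-0.0, -0.1, -1.9]
opening: 0.0295
grip_force: 30.0
```

carry_out(
  slide=[
    [0, 0, 0.1],
    [0, 0, 0],
  ],
  rot=[
    [0, 0, 0],
    [0, 0, 0],
  ],
  jaw=[0, 0],
)

```text
t: 21.98
eef_pos: [0.544, 0.0832, 0.3641]
tcp_rot: [-0.013, 0.654, 0.757, 0.011]
force: [0.2, -1.3, -1.9]
opening: 0.0301
grip_force: 30.0
```

carry_out(
  slide=[
    [0, 0, 0.1],
    [0, 0, 0],
  ],
  rot=[
    [0, 0, 0],
    [0, 0, 0],
  ],
  jaw=[0, 0],
)

```text
t: 22.22
eef_pos: [0.544, 0.0834, 0.3637]
tcp_rot: [-0.013, 0.654, 0.757, 0.012]
force: [-1.1, -0.5, 4.7]
opening: 0.03
grip_force: 30.0
```

carry_out(
  slide=[
    [0, 0, 0.1],
    [0, 0, 0],
  ],
  rot=[
    [0, 0, 0],
    [0, 0, 0],
  ],
  jaw=[0, 0],
)

```text
t: 22.48
eef_pos: [0.544, 0.0839, 0.363]
tcp_rot: [-0.013, 0.653, 0.757, 0.012]
force: [-3.2, 1.7, 7.8]
opening: 0.0301
grip_force: 30.0
```

carry_out(
  slide=[
    [0, 0, 0.1],
    [0, 0, 0],
  ],
  rot=[
    [0, 0, 0],
    [0, 0, 0],
  ],
  jaw=[0, 0],
)

```text
t: 22.72
eef_pos: [0.5439, 0.0844, 0.3624]
tcp_rot: [-0.013, 0.653, 0.757, 0.012]
force: [-3.6, 3.0, 9.9]
opening: 0.03
grip_force: 30.0
```

Firm contact at TCP z ≈ 0.364, exactly 28 mm below the pin-top contact, so the socket is down on the arm. I'll relax the pressure and check.

carry_out(
  slide=[
    [0, 0, -0.15],
    [0, 0, -0.05],
    [0, 0, 0],
  ],
  rot=[
    [0, 0, 0],
    [0, 0, 0],
    [0, 0, 0],
  ],
  jaw=[0, 0, 0],
)

```text
t: 23.1
eef_pos: [0.5442, 0.083, 0.363]
tcp_rot: [-0.013, 0.654, 0.757, 0.011]
force: [1.6, 0.5, -2.7]
opening: 0.0296
grip_force: 30.0
```

Run:
```python
from h import *
s=look();print(s[184:202,326:343].astype(int))
p=np.array([.552,.043,.14]);q=np.array([proj("scene",p+[.0105*np.cos(t),.0105*np.sin(t),.024]) for t in np.linspace(0,6.28,90)]);print("expected top rim of seated socket",q.min(0),q.max(0))
```

```text
t 23.1 eef [0.5442 0.083  0.363 ] F [ 1.5573  0.5338 -2.7413] toolz [-0.0051  0.0346 -0.9994]
socket top edge row 181.88 left edge col 330.45 centre col 334.75
rod slope -0.14400386018811315 rod col 350.4694668794531
[[ 71  73  71  71  70  73  74  70  69  71  71  75  74  73  73  74  73]
 [ 72  72  73  73  73  72  56  21  26  42  43  66  72  75  71  67  66]
 [ 71  73  74  74  74  35  18  15  13  16  15   5  44  58  40  21  21]
 [ 71  72  70  72  67  22  14  13  13  14  11  13  16  14  15  14  13]
 [ 70  71  70  72  61  19  14  12  12  13  11  13  12  10  12  11  12]
 [ 72  72  71  73  67  22  12   9  10  11  13  12   9   9  12  12  12]
 [ 72  73  75  74  62  21  14  11  11  10  10   7  10  10  12  11   9]
 [ 71  74  72  51  30  18  15  13  12  13  12  10  11  12  10  12  10]
 [ 72  73  74   5  17  14  11  14  12  11  10  10  12  13  12  13  13]
 [ 72  71  71   8  21  16  13  11  15  13  12  11  12  10   6   6   7]
 [ 70  72  73  55   4  19  13  12  13  12  12  11  10  30  46  45  44]
 [ 71  69  72  75  51  19  16  14  12  12  12  11   3  82  79  76  75]
 [ 71  72  72  72  63   4  16  14  12   8  10  10  10  74  74  71  71]
 [ 70  70  71  71  72  54  21  14  13  12  12  10   9  47  75  71  69]
 [ 68  71  68  72  72  73   8  15  11  10 255  15  12  10  70  73  71]
 [ 68  68  71  71  71  69  52   4  13   9  13  13  13  13  28  74  73]
 [ 71  71  72  72  73  71  74  51  18  10  10  11  10  12   9  71  75]
 [ 72  73  73  71  71  71  73  75   6  13  10  10  10  10  10  28  69]]
expected top rim of seated socket [330.6879 185.0034] [339.3764 189.9911]
```

The socket top edge is at row ≈185, against 185.0 expected when seated. Releasing now, then straight up.

carry_out(
  slide=[
    [0, 0, 0],
    [0, 0, 0],
    [0, 0, 0],
    [0, 0, 0],
    [0, 0, 0],
    [0, 0, 0],
  ],
  rot=[
    [0, 0, 0],
    [0, 0, 0],
    [0, 0, 0],
    [0, 0, 0],
    [0, 0, 0],
    [0, 0, 0],
  ],
  jaw=[36, 40, 50, 60, 70, 70],
)

```text
t: 23.9
eef_pos: [0.544, 0.0832, 0.3632]
tcp_rot: [-0.013, 0.654, 0.757, 0.011]
force: [0.5, -0.6, -0.6]
opening: 0.0637
grip_force: 0.0
```

Run:
```python
from h import *
s=look();print(bot.sense()["opening"],s[182:200,326:343].astype(int))
```

```text
t 23.9 eef [0.544  0.0832 0.3632] F [ 0.5394 -0.5601 -0.5856] toolz [-0.0051  0.0346 -0.9994]
socket top edge row 181.87 left edge col 331.53 centre col 335.83
rod slope -0.13428685751453334 rod col 348.70412704765624
0.06402638575855343 [[71 71 70 71 73 71 70 72 71 69 71 71 72 71 71 74 72]
 [72 73 71 72 71 72 72 74 73 73 73 70 71 73 72 73 71]
 [73 73 70 71 71 72 73 68 67 67 72 73 74 73 73 72 71]
 [73 72 72 73 73 73 64 19 21 22 42 43 64 75 74 74 75]
 [73 72 74 73 74 71 19 16 16 14 15 14  9 59 63 61 61]
 [72 73 71 71 74 72 21 14 13 12 10 12 15 14  3  3  3]
 [70 70 71 72 71 62 20 17 10 13 12 12 14 12 13 14 13]
 [72 71 71 72 73 19 16 13 11  8  9 11 10 10  9 12 12]
 [73 74 74 74 68 13 18 13 12 14 12 12 11 11  9  9 10]
 [74 74 73 50 22 16 15 12 12 13 11 10 10 12 12  9  9]
 [72 74 74  4 19 14 15 12 12 13 11 12 12 13 12 13 12]
 [72 72 70  6 19 12 15 12 12 11 12 12 13 12 15 14 13]
 [70 71 70 53  2 17  9 15 13 11 12 13  9  1  4  3  3]
 [73 69 73 75 50 19 16 12 11  9 10 12 20 65 79 77 76]
 [70 71 72 74 78  8 18 13 11 12 11 10 14 74 76 73 72]
 [69 71 70 73 72 56 25 12 12 13 11 12  8 47 75 71 71]
 [69 70 69 71 72 75  6 15 10 11  0 18 13 10 69 74 71]
 [69 69 71 70 72 71 55  6 12 10 13 13 12 13 28 75 71]]
```

Released, and the tamper rests on the hook with a slight lean. Retreating upward.

carry_out(
  slide=[
    [0, 0, 0],
    [0, 0, 0],
    [0, 0, -1],
    [0, 0, -3],
    [0, 0, -5],
    [0, 0, -5],
    [0, 0, 0],
    [0, 0, 0],
  ],
  rot=[
    [0, 0, 0],
    [0, 0, 0],
    [0, 0, 0],
    [0, 0, 0],
    [0, 0, 0],
    [0, 0, 0],
    [0, 0, 0],
    [0, 0, 0],
  ],
  jaw=[100, 100, 100, 100, 100, 100, 100, 100],
)

```text
t: 24.95
eef_pos: [0.5445, 0.0782, 0.5031]
tcp_rot: [-0.013, 0.654, 0.757, 0.011]
force: [-0.2, 0.0, -1.0]
opening: 0.0921
grip_force: 0.0
```

Run:
```python
from h import *
s=look();a=s[150:215,310:370].copy()
s2=look();print("motion",np.abs(s2[150:215,310:370]-a).max(),bot.sense()["opening"])
cov=np.clip((73-s2)/60,0,1)
for r in range(176,204,3): print(r,round(float((cov[r,341:362]*np.arange(341,362)).sum()/cov[r,341:362].sum()),2),round(float(cov[r,341:362].sum()),1))
print(s2[183:190,326:343].astype(int))
```

```text
t 24.95 eef [0.5445 0.0782 0.5031] F [-0.1938  0.0035 -0.9645] toolz [-0.0064  0.0341 -0.9994]
socket top edge row 182.03 left edge col 331.32 centre col 335.62
rod slope -0.29363789434509785 rod col 348.56114448664954
t 25.0 eef [0.5445 0.0781 0.5023] F [-0.2152 -0.2387 -0.9263] toolz [-0.0071  0.0341 -0.9994]
socket top edge row 182.07 left edge col 331.25 centre col 335.55
rod slope -0.2986103706507406 rod col 348.5759340322203
motion 255.0 0.09185837696158554
176 345.0 0.0
179 344.67 0.1
182 345.2 0.2
185 352.2 5.1
188 347.44 13.8
191 347.23 13.2
194 346.55 11.7
197 348.97 5.1
200 348.23 5.1
203 345.68 7.1
[[73 74 72 72 73 73 72 74 74 74 75 72 72 73 73 73 73]
 [73 73 72 72 71 72 74 69 67 67 74 74 76 75 73 75 73]
 [73 74 73 71 71 73 65 19 20 25 41 44 64 76 75 75 74]
 [72 73 74 72 75 72 20 18 15 15 16 14  9 59 63 62 62]
 [72 73 71 73 73 72 22 14 13 12 12 12 16 15  4  3  3]
 [72 70 71 72 71 62 20 15 10 10 11 12 14 12 13 13 13]
 [73 73 74 74 74 19 16 11  9  8 11 10 11 11 11 12 12]]
```

The socket is seated and steady, the arm's edge pixels are unchanged so the hook is still at its stop, and the lean is about 0.13 rad. Handing in.

```bash
python3 -c "
from cell import bot
print(bot.finish_job())"
```

```text
the job is handed in; nothing more can be done
None
```

I swung the hook out to its stop and hung the tamper on the pin, its socket down on the arm, then let go and backed the gripper clear. I handed the job in at about 25 s; no verdict came back. By the camera the tamper leans about 0.13–0.15 rad (limit 0.2), and the forces I read stayed under about 14 N.

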